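# Line up the tray cover's hinge knuckle and hold it for the pin

### The arm

A 6-joint arm with a two-finger parallel gripper is mounted at the origin on a cart in front of the work surface, level with it; the furniture and walls round the work are solid. World frame = base frame: x ahead of the robot, y to its left, z up, the work surface at z = 0. Lengths are in mm, angles in degrees, forces in N, time in s.
With the tool pointing down it reaches from about 300 to 850 mm from the base axis. Payload 4.2 kg.
Tool frame: the origin (TCP) lies between the finger pads; the fingertips stand ahead of it and the grasp point (between the pads) lies 3 mm ahead of it (nose_length is the z of the fingertips in the tool frame, in mm); z points along the fingers, y is the line along which they close (so a half turn about z gives the same grasp; the last joint's range is limited). The gripper opens to 91 mm and grips with 3 to 60 N. Pads are 32 mm wide; open, the fingers measure 118 mm over their backs; the gripper's body (76 mm by 178 mm) begins 60 mm behind the grasp point.
Start: joints at [-76.834, 18.312, 89.639, -0, 72.044, -1.146], TCP at [142.148, -557.167, 235.976] pointing down, gripper open.
Joint ranges: [-177.97, 177.97], [-48.28, 115.42], [12.27, 149.76], [-77.06, 257.06], [2.81, 150.46], [-146.56, 146.56]. Speed limits (degrees/s): [147.25, 147.25, 180, 180, 180, 180].

### API

Orientations are given as [roll, pitch, yaw] about the fixed x, y, z axes, in that order (R = Rz(yaw) Ry(pitch) Rx(roll)).
In Python, from workcell import state, grab_frame, camera_params, job_done, nose_length gives the robot as it stands.
- The arm moves only by the tool step_arm, never from a script. Its argument "plan" is a list that holds one entry, the list of rows, each a list of 5 numbers: the shift along the tool's x, y, z in cm, then the turn about the tool's z in rad, then the opening, from 0 (shut) to 1 (fully open). In form: [[[x, y, z, turn, gripper], ...]]. A call has 1 to 20 rows; each row is the pose to reach, as a shift and turn from the pose commanded when the call began, along the tool's axes at that moment; what a row does not reach only later rows make up. A row lasts 1/8 s, in which the tool goes at most 62.5 mm and 10.7 degrees, less where a joint would pass 70% of its speed; a pose out of reach is approached as far as the arm can. A call with a gripper value outside its range is refused whole. The fingers move at their own pace and stop on an object; "newtons" is the grip in N (left out, the last holds). Time passes only in rows, so rows that repeat a pose let the fingers close. It gives the time, the measured TCP pose, the force, the opening and the grip force at its end, in the units of the state.
- state(): the state, without advancing time (a new reading comes with each control period).
- grab_frame(name): name is "side" or "top" or "wrist"; returns the picture (480x640x3 uint8, blue, green, red); there is no depth.
- camera_params(name): a dict with "camera_matrix" (3x3 intrinsics, pixels), "R" (3x3) and "t" (3): a world point X has camera coordinates R X + t; the wrist camera has in their place "mount" (4x4, takes a point from camera to tool coordinates, whose origin is the TCP and whose axes are the flange's). Camera axes: x right, y down, z forward; pixel columns grow to the right and rows downward; lengths in mm; the calibration is good to about 2 mm. A picture is of the moment at which its call begins: read the wrist's pose just before it. camera_params takes no time and is no camera call.
- job_done(): hands the job in; it is judged then, once.
The state is a dict: "time_s": time; "qpos": joint angles; "qvel": joint speeds; "effort": joint torques, N m; "ee_pos": TCP position; "ee_rot": TCP orientation; "force": force on the tool from outside, world axes, zero at the start; "torque": the same for the moment, N m; "gripper_width": finger opening in mm; "gripper_force": force on a finger pad.
Only numpy, scipy, OpenCV 4.12 (cv2) and the standard library are available. Lean on these libraries where they do the work, as an engineer would, in place of code of your own. Each camera call takes 0.05 s, during which the arm holds its last target. There are 200 camera calls.

### The job

A colleague is about to pin the amber cover back onto the vial tray; get its hinge ready and hold it for them. If the tray's sliding hinge pin has been left across the gap between the two knuckles on the tray, first draw it back clear of the gap by its red knob; then lift the cover out of the white stand by its grey grip rail, bring it down upright so that its knuckle beds in the saddle between the tray's two knuckles without being forced, and finish still holding the cover there, upright, with all three holes in line. Leave the things standing around alone.

Things in the scene. Friction and masses are not known exactly. Their poses are not given: they have to be found in the camera images.
- hinge_axis (a point): Point on the tray's hinge axis midway between its two fixed steel knuckles, 52 mm above the worktop. y along the axis, towards the side where the pin is drawn out; z up; -x towards the tray box. The knuckles are 14 mm in diameter with 8.4 mm bores and lie at y -33..-11 and +11..+33 mm; the 22 mm gap between them is open at the top.
- hinge_pin (a joint): How far the captive sliding hinge pin (steel, 5 mm) is drawn out along +y of hinge_axis, in m: 0 is fully in, right through the gap; from 0.027 on its tip is clear of the gap; 0.048 is the stop. It starts anywhere from 0.006 to 0.048 and stays where it is left (friction 1.5 N).
- pin_knob (a point): Middle of the upright red knob that moves with the pin: 13 mm in diameter at the waist where it is gripped, reaching 17 mm above and 19 mm below this point, on a crank arm 34 mm behind (+x of) the hinge axis, this point 24 mm above the axis. At pin value 0 it lies at y +41 mm from hinge_axis.
- cover_bore (a point): Centre of the bore of the cover's single steel knuckle (14 mm in diameter, 19 mm long, bore 8.4 mm), below the middle of the cover's bottom edge. y along bore and cover width, z up the cover to the grip rail, x across its thickness. The holes are in line when this point lies on hinge_axis and the y axes are parallel.
- cover_grip (a point): Middle of the grey grip rail on the cover's top edge: 12 mm thick (x), 130 mm long (y), 30 mm high (z), 99 mm straight above cover_bore. The amber plate below it is 4 x 190 x 78 mm and starts 12 mm above the bore.
- stand: White slotted stand for the cover, fixed, 66 x 174 x 62 mm, origin under its middle, y along the cover's width. Its slots hold the lowest 32 mm of the plate's ends, so the cover must be lifted straight up by at least 40 mm to clear them.
- housing: White vial tray box with a blue rack and its half of the hinge, fixed; origin under the middle of the box (88 x 204 x 46 mm), axes as hinge_axis, which lies at x +56 mm, 12 mm behind the box. Under the hinge gap two white pads form a V saddle, open upward, catching a knuckle up to 6 mm off in x; a 14 mm knuckle beds in it within 1 mm of the axis.
- cover: The loose amber cover, about 150 g, origin and axes the same as cover_bore. It starts upright (leaning up to 5 degrees), knuckle down, in the middle slots of the white stand.
- reagent_amber_a: Bystander: amber bottle, 66 x 132 mm.
- reagent_amber_b: Bystander: small amber bottle, 48 x 102 mm.
- reagent_clear_a: Bystander: clear bottle with blue cap, 68 x 146 mm.
- reagent_clear_b: Bystander: small clear bottle with blue cap, 54 x 108 mm.
- usb_stick: Bystander: blue memory stick, 17 x 55 x 8 mm.
- bench_timer: Bystander: white bench timer, 62 x 70 x 19 mm.
- jar_septa: Bystander: small jar with green lid, 39 x 47 mm.
- tin_ferrules: Bystander: flat white round tin, 55 x 18 mm.
- driver: Bystander: screwdriver with orange handle, 180 mm long.
Not all that is in view belongs to the job. Leave any black look-alike of the stand alone.

How it is judged:
By the outcome, as a careful person would: the job done as asked, in the order asked, and still so for the second after the job is handed in, while the arm keeps its last pose, push and grip.
It also fails if it takes over 51 s, if anything falls off the work surface, if the arm or the gripper's body presses on something with over 40 N, if the wrist force passes 120 N, or if a joint passes its speed limit or range.

## Working session

There is one attempt and no reset: what is moved stays moved. The work goes in short steps, Python scripts to look and compute and a tool call to move; the robot and the scene stay as the last step left them, time stands still between calls to the robot, and variables do not carry over. Pictures are saved under pics/ and viewed, at most 10 in all, crops included, and the job is handed in when it is done.

Besides the shell and the picture viewer there is one more tool, called after ">>>" in YAML: its name, and indented under it one key for each argument. step_arm: Moves the arm, as the interface text tells. Its arguments: {"type":"object","properties":{"plan":{"type":"array","items":{"type":"array","items":{"type":"array","items":{"type":"number"}}}},"newtons":{"type":"number"}},"required":["plan"]}

```bash
mkdir -p pics; ls
cat > h.py <<'E'
import numpy as np, cv2
from workcell import *
from scipy.spatial.transform import Rotation as Ro
def cam(n,s=None):
    p=camera_params(n); K=np.array(p["camera_matrix"])
    if n=="wrist":
        s=s or state(); M=np.array(p["mount"]); R=Ro.from_euler('xyz',s["ee_rot"],degrees=True).as_matrix()
        Rc=R@M[:3,:3]; c=R@M[:3,3]+np.array(s["ee_pos"]); return K,Rc.T,-Rc.T@c
    return K,np.array(p["R"]),np.array(p["t"]).ravel()
def ray(C,u,v):
    K,R,t=C; d=R.T@np.linalg.solve(K,[u,v,1]); return -R.T@t,d
def onz(C,u,v,z):
    o,d=ray(C,u,v); return o+d*(z-o[2])/d[2]
def proj(C,X):
    K,R,t=C; x=K@(R@np.asarray(X,float)+t); return x[:2]/x[2]
def tri(C1,p1,C2,p2):
    a,d=ray(C1,*p1); b,e=ray(C2,*p2); d/=np.linalg.norm(d); e/=np.linalg.norm(e)
    s=np.linalg.lstsq(np.c_[d,-e],b-a,rcond=None)[0]; P,Q=a+d*s[0],b+e*s[1]
    return (P+Q)/2,np.linalg.norm(P-Q)
E
python3 - <<'E'
from h import *
s=state(); print(s, nose_length)
for n in("side","top"):
    im=grab_frame(n); cv2.imwrite(f"pics/{n}0.png",im)
    K,R,t=cam(n); print(n,K.round(1).tolist(),(-R.T@t).round(),R.round(2).tolist())
print(np.array(camera_params("wrist")["mount"]).round(2))
E
```

```text
pics
{'time_s': 0.0, 'qpos': array([-7.68312325e+01,  1.83524732e+01,  8.97056015e+01, -1.29219448e-03,
        7.20421894e+01, -1.14477054e+00]), 'qvel': array([-0.08799612, -0.00671561, -0.01144976, -0.02666958,  0.00679199,
       -0.06674695]), 'effort': array([-1.29745280e-03, -4.12461984e+01, -2.31970811e+01,  7.26407859e-02,
        4.54454182e-02, -1.27545050e-04]), 'ee_pos': array([ 142.05879531, -556.71041117,  235.11734101]), 'ee_rot': array([-1.79899731e+02, -7.74844927e-04,  1.43139369e+01]), 'force': array([ 0.52813228, -1.11640461, -0.28334306]), 'torque': array([0.01326696, 0.01969553, 0.04133941]), 'gripper_force': 0.0, 'gripper_width': 91.48939410712514} 22.0
side [[472.8, 0.0, 315.2], [0.0, 472.8, 235.4], [0.0, 0.0, 1.0]] [  -36. -1208.   645.] [[0.91, -0.4, -0.02], [-0.17, -0.33, -0.93], [0.37, 0.85, -0.37]]
top [[583.8, 0.0, 317.1], [0.0, 583.8, 244.0], [0.0, 0.0, 1.0]] [ 208.   14. 1662.] [[-0.01, -1.0, -0.02], [-0.98, 0.02, -0.18], [0.19, 0.01, -0.98]]
[[  -0.     -0.97   -0.26   72.53]
 [   1.     -0.     -0.     -0.56]
 [   0.     -0.26    0.97 -149.69]
 [   0.      0.      0.      1.  ]]
```

View pics/side0.png

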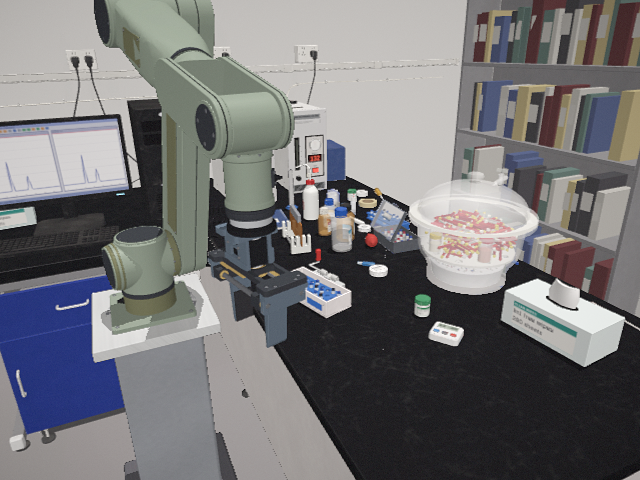

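View pics/top0.png

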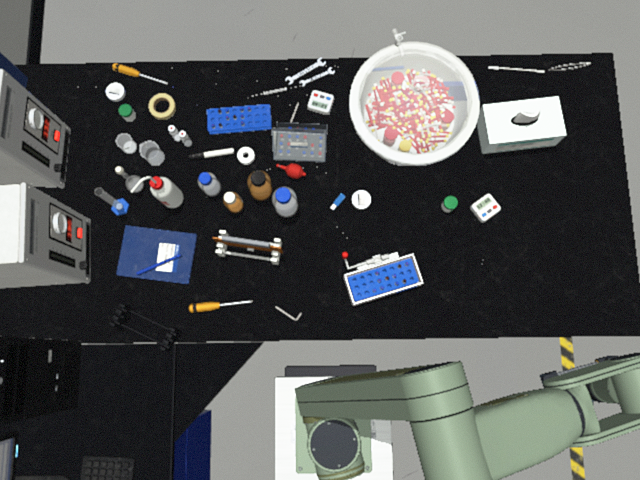

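Top view: the tray with its blue rack is at (383,280), the hinge is on its far side, and the red knob is at (345,255). The white stand with the amber cover edge-on is at (248,247), and the black look-alike stand at (145,325) is to be ignored. Other reds are the ball (292,171), the cap (155,183) and the side-view ball (371,240). Other ambers are the bottles (260,185) and (233,202). I choose knob (345,255) and cover (248,247), and check them in one crop.

Run:
```python
from h import *
im=cv2.imread("pics/top0.png"); C=cam("top")
cv2.imwrite("pics/crop1.png",cv2.resize(im[215:315,205:435],None,fx=3.4,fy=3.4,interpolation=cv2.INTER_CUBIC))
h=cv2.cvtColor(im,cv2.COLOR_BGR2HSV)
def blobs(m,roi):
    x0,y0,x1,y1=roi; k=np.zeros_like(m); k[y0:y1,x0:x1]=m[y0:y1,x0:x1]
    c,_=cv2.findContours(k,cv2.RETR_EXTERNAL,cv2.CHAIN_APPROX_NONE); return sorted(c,key=cv2.contourArea)[::-1]
red=cv2.inRange(h,(0,150,90),(6,255,255))|cv2.inRange(h,(174,150,90),(180,255,255))
for c in blobs(red,(335,240,360,275))[:2]:
    m=c.reshape(-1,2).mean(0); print("knob",m,len(c),onz(C,*m,90).round(1))
blue=cv2.inRange(h,(105,120,80),(125,255,255))
k=blobs(cv2.morphologyEx(blue,cv2.MORPH_CLOSE,np.ones((9,9))),(335,245,435,315))[0]; r=cv2.minAreaRect(k); b=cv2.boxPoints(r)
print("rack",r,onz(C,*r[0],46).round(1),[onz(C,*p,46)[:2].round(0).tolist() for p in b])
am=cv2.inRange(h,(5,80,40),(22,255,255))
for c in blobs(am,(205,215,290,275))[:3]:
    r=cv2.minAreaRect(c); print("amber",r,[onz(C,*p,84)[:2].round(0).tolist() for p in cv2.boxPoints(r)])
```

```text
knob [344.35294118 254.23529412] 17 [474.3 -39.2  90. ]
rack ((383.263916015625, 281.22406005859375), (29.199350357055664, 67.1751480102539), 73.0724868774414) [ 403.9 -146.9   46. ] [[417.0, -46.0], [469.0, -227.0], [391.0, -247.0], [339.0, -68.0]]
amber ((247.3658447265625, 244.7926788330078), (72.67437744140625, 6.871527671813965), 9.605203628540039) [[516.0, 328.0], [535.0, 325.0], [497.0, 127.0], [478.0, 130.0]]
```

View pics/crop1.png

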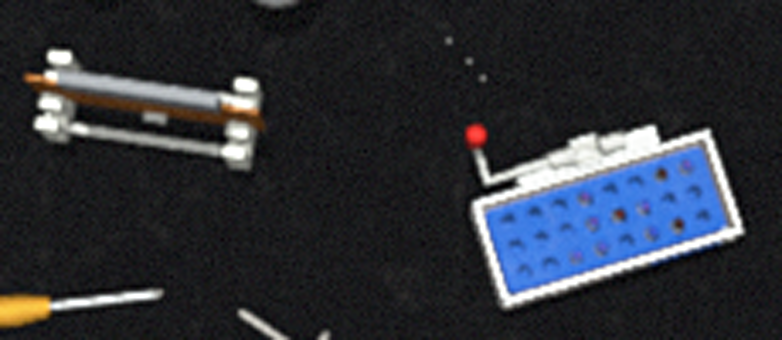

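The crop confirms both choices: the grey rail on the amber plate in the white stand, from crop (55,82) to (225,103), and the knob at (477,133) with its crank. Knob to gap is about 85 mm along the axis, so the pin seems mostly drawn out. I'll look closer with the wrist camera.

>>> step_arm:
  plan:
    - [[3,-2.4,0,0,1],[8,-6.5,0,0,1],[12.5,-10,0,0,1],[17,-13.7,0,-0.01,1],[21,-17,0,-0.02,1],[25.5,-20.6,0,-0.03,1],[30,-24.2,0,-0.03,1],[34,-27.5,0,-0.03,1],[38,-30.7,0,-0.03,1],[40.5,-32.7,0,-0.03,1],[42,-33.9,0,-0.03,1],[42,-33.9,0,-0.03,1],[42,-33.9,0,-0.03,1]]
  newtons: 20

```text
time_s: 1.72
ee_pos: [464.7, -125.3, 235.7]
ee_rot: [-180.0, 0.1, 16.0]
force: [-0.2, 0.5, 0.2]
gripper_width: 91.4
gripper_force: 0.0
```

Run:
```python
from h import *
s=state(); im=grab_frame("wrist"); cv2.imwrite("pics/w1.png",im)
import json; json.dump({k:np.array(v).tolist() for k,v in s.items()},open("w1.json","w"))
print(s["time_s"],s["ee_pos"],s["ee_rot"],s["force"])
```

```text
1.725 [ 464.71072842 -125.26757567  235.68079932] [-1.79999464e+02  5.86860572e-02  1.60224458e+01] [-0.21903336  0.49595654  0.24876126]
```

View pics/w1.png

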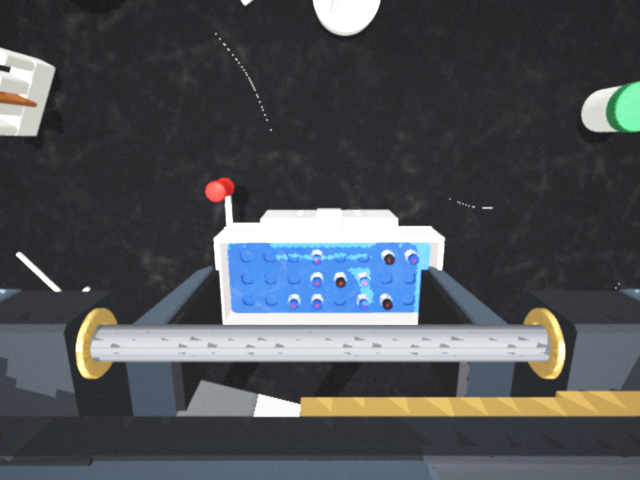

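The wrist view shows the tray's hinge at about (262–397, 210–232), the knob top at (216,190), its bottom at (227,186), and the crank at (229,210). I'll magnify the hinge and measure.

Run:
```python
from h import *
import json
s=json.load(open("w1.json")); im=cv2.imread("pics/w1.png"); C=cam("wrist",s)
print(C[0].round(0).tolist())
cr=im[175:255,195:455]; cv2.imwrite("pics/crop2.png",cv2.convertScaleAbs(cv2.resize(cr,None,fx=3,fy=3,interpolation=cv2.INTER_CUBIC),alpha=1,beta=-25))
h=cv2.cvtColor(im,cv2.COLOR_BGR2HSV)
red=cv2.inRange(h,(0,150,60),(6,255,255))|cv2.inRange(h,(174,150,60),(180,255,255))
c=max(cv2.findContours(red[150:220,180:260],cv2.RETR_EXTERNAL,cv2.CHAIN_APPROX_NONE)[0],key=cv2.contourArea)+[180,150]
r=cv2.minAreaRect(c); print("knob",r, onz(C,*r[0],76).round(1))
# white outline corners at z=46 of box
b=cv2.inRange(h,(95,90,60),(130,255,255)); b=cv2.morphologyEx(b[225:320,210:450],cv2.MORPH_CLOSE,np.ones((9,9)))
c=max(cv2.findContours(b,cv2.RETR_EXTERNAL,cv2.CHAIN_APPROX_NONE)[0],key=cv2.contourArea)+[210,225]
r=cv2.minAreaRect(c); print("rack",r,onz(C,*r[0],46).round(1))
for p in [(262,213),(397,213),(329,213),(216,231),(443,231)]: print(p,onz(C,*p,52).round(1))
```

```text
[[395.0, 0.0, 320.0], [0.0, 395.0, 246.0], [0.0, 0.0, 1.0]]
knob ((219.45892333984375, 189.39041137695312), (21.652610778808594, 29.84549331665039), 69.44395446777344) [477.7 -38.8  76. ]
rack ((328.0, 277.0), (70.0, 202.0), 90.0) [ 421.6 -144.    46. ]
(262, 213) [463.6 -72.9  52. ]
(397, 213) [ 495.3 -183.8   52. ]
(329, 213) [ 479.3 -127.9   52. ]
(216, 231) [437.4 -38.4  52. ]
(443, 231) [ 491.3 -227.1   52. ]
```

View pics/crop2.png

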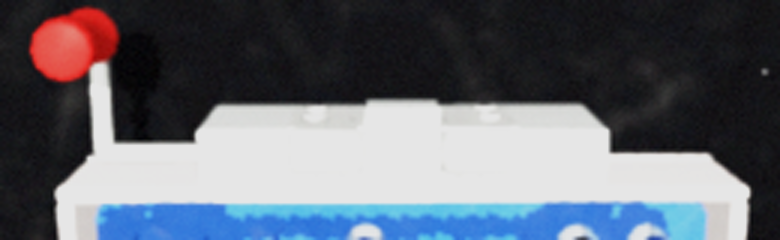

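>>> step_arm:
  plan:
    - [[-1.5,0,2,0,1],[-3,0,5,0,1],[-4,0,8,0,1],[-4.5,0,10.5,0,1],[-4.5,0,11.5,0,1],[-4.5,0,11.5,0,1],[-4.5,0,11.5,0,1]]

```text
time_s: 2.65
ee_pos: [423.0, -137.7, 121.9]
ee_rot: [179.9, -0.1, 16.0]
force: [0.1, -0.3, -0.6]
gripper_width: 91.0
gripper_force: 0.0
```

```bash
cat >> h.py <<'E'
import json
def shot(tag):
    s={k:np.array(v).tolist() for k,v in state().items()}; im=grab_frame("wrist"); cv2.imwrite(f"pics/{tag}.png",im); json.dump(s,open(tag+".json","w")); return s,im
def stretch(im,g=3.0):
    return (255*(im/255.)**g).astype(np.uint8)
E
python3 - <<'E'
from h import *
s,im=shot("w2"); print(s["ee_pos"],s["ee_rot"])
C=cam("wrist",s)
X=np.array([467,-130,52]); u=proj(C,X).astype(int); print(u,C[1:])
x0=max(0,u[0]-200);y0=max(0,u[1]-90); print(x0,y0)
g=stretch(im[y0:y0+180,x0:x0+400],4)
cv2.imwrite("pics/crop3.png",cv2.resize(g,None,fx=2,fy=2,interpolation=cv2.INTER_CUBIC))
w=im[y0:y0+180,x0:x0+400].min(2); print(np.percentile(w,[50,80,90,95,99]), (w>=254).mean())
E
```

```text
[422.97086823090814, -137.72690748605203, 121.86195257945342] [179.92154116477042, -0.10236678081934059, 16.018173159529333]
[329 194] (array([[ 2.74407519e-01, -9.61613491e-01, -8.19291616e-05],
       [-9.30099848e-01, -2.65436367e-01,  2.53885423e-01],
       [-2.44161395e-01, -6.95918667e-02, -9.67234297e-01]]), array([-247.61261139,  357.78162974,  374.81572924]))
129 104
[ 57. 198. 255. 255. 255.] 0.13501388888888888
```

View pics/crop3.png

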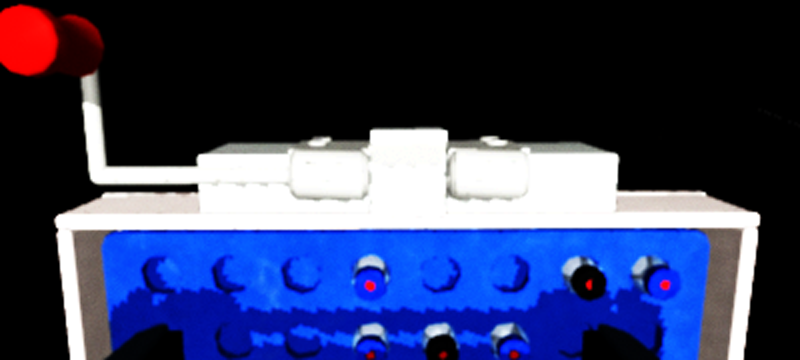

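Knuckles are at crop (290–370,175) and (447–527,175), so the gap centre is at image (333,191.5). The knob top is at crop (25,38), the crank at (92,175), and no pin is visible in the gap (370–447). Next I compute.

Run:
```python
from h import *
s=json.load(open("w2.json")); im=cv2.imread("pics/w2.png"); C=cam("wrist",s)
f=lambda p:(129+p[0]/2,104+p[1]/2)
H=onz(C,*f((408.5,175)),52); print("hinge",H.round(1))
L=onz(C,*f((290,175)),52);Rr=onz(C,*f((527,175)),52);d=L-Rr;print("len",np.linalg.norm(d),"yaw",np.degrees(np.arctan2(-d[0],d[1])))
a=onz(C,*f((58,222)),46);b=onz(C,*f((758,222)),46);d=a-b;yaw=np.arctan2(-d[0],d[1]);print("boxedge",np.linalg.norm(d),np.degrees(yaw),((a+b)/2).round(1))
xh=np.array([np.cos(yaw),np.sin(yaw),0]);yh=np.array([-xh[1],xh[0],0])
print("edge->hinge x",(H-(a+b)/2)@xh,(H-(a+b)/2)@yh)
k=onz(C,*f((25,38)),93); c=onz(C,*f((95,175)),52)
print("knob",k.round(1),(k-H)@xh,(k-H)@yh,"crank y",(c-H)@yh)
g=cv2.cvtColor(im,cv2.COLOR_BGR2GRAY)
print(g[188:200:2,309:358:3])
```

```text
hinge [ 468.9 -131.4   52. ]
len 65.76840597641697 yaw 15.927273811911762
boxedge 202.61233691989506 15.927556148044687 [ 455.2 -135.5   46. ]
edge->hinge x 14.29510493684748 0.1685757531382965
knob [478.8 -40.6  93. ] 34.486710517073455 84.54715432654305 crank y 87.0002711883922
[[255 253 255 255 255 255 255 255 255 255 255 255 255 255 255 244 255]
 [255 253 255 255 255 255 255 255 255 255 255 255 255 255 242 243 255]
 [255 253 255 255 255 255 255 255 255 255 255 255 255 255 252 245 255]
 [255 252 255 255 255 255 255 255 255 255 255 255 255 255 255 242 254]
 [255 251 255 255 255 255 255 255 255 255 255 255 255 255 254 234 253]
 [254 248 255 255 255 255 255 255 255 255 255 255 255 255 254 228 251]]
```

Hinge axis is at (468.9, −131.4), yaw 15.9°. The check lengths 65.8 (66) and 202.6 (204) agree. The pin is out by about 44–46 mm (over 27), so the gap is clear and the knob needs no touching. Now the cover.

>>> step_arm:
  plan:
    - [[0.5,-1,-3,0,1],[2,-4,-7,-0.1,1],[4.5,-8,-10,-0.28,1],[6.7,-12,-11.5,-0.46,1],[9,-16,-11.5,-0.64,1],[11,-20,-11.5,-0.82,1],[13.5,-24,-11.5,-1.0,1],[15.2,-27.2,-11.5,-1.1,1],[15.9,-28.7,-11.5,-1.13,1],[15.9,-28.7,-11.5,-1.13,1],[15.9,-28.7,-11.5,-1.13,1]]

```text
time_s: 4.08
ee_pos: [495.3, 181.3, 236.1]
ee_rot: [180.0, 0.0, 80.7]
force: [-0.9, -0.7, 0.0]
gripper_width: 91.3
gripper_force: 0.0
```

Run:
```python
from h import *
s,im=shot("w3"); print(s["ee_pos"],s["ee_rot"])
C=cam("wrist",s); print(proj(C,[503,222,132]))
cv2.imwrite("pics/w3s.png",stretch(im,1.6))
```

```text
[495.3422544124795, 181.34353810443037, 236.08360591507713] [179.99746197620578, 0.04520975795623984, 80.68546064015261]
[321.3238519  192.47602749]
```

View pics/w3s.png

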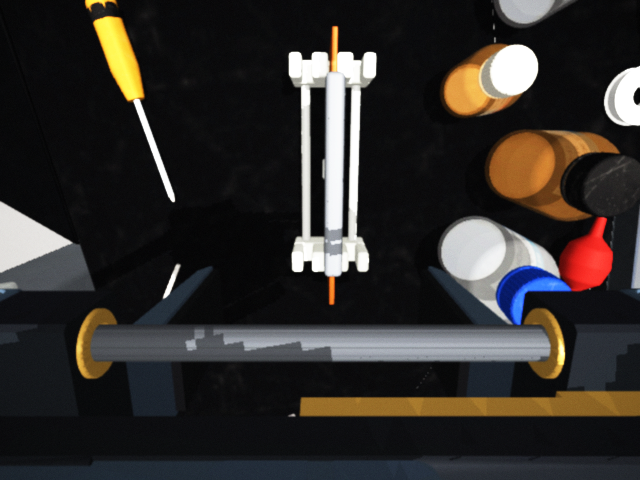

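The rail runs image (335,73)–(333,276), 12 mm wide, over the white stand, whose posts are at (333,70) and (330,253). The knuckle peeks out at (324,168). The bottles (right, from x≈440) stay clear of the open fingers.

Run:
```python
from h import *
s=json.load(open("w3.json")); C=cam("wrist",s); im=cv2.imread("pics/w3.png")
a=onz(C,335.5,73,132);b=onz(C,333,276,132)
d=a-b;print("rail",a.round(1),b.round(1),np.linalg.norm(d),np.degrees(np.arctan2(-d[0],d[1])))
a2=onz(C,335,27,108);b2=onz(C,332,303,108);print("plate",a2.round(1),b2.round(1),np.linalg.norm(a2-b2),((a2+b2)/2).round(1))
g=im.min(2)
for r in(110,140,200,215): print(r,g[r,300:370].tolist())
m=(a+b)/2; R=Ro.from_euler('xyz',s["ee_rot"],degrees=True).as_matrix()
print("mid",m.round(1),"tool shift cm",(R.T@(m-s["ee_pos"])/10).round(2))
```

```text
rail [522.9 290.7 132. ] [501.6 164.9 132. ] 127.6278007617435 -9.589784304913325
plate [528.2 321.  108. ] [497.  135.3 108. ] 188.3085702181566 [512.6 228.2 108. ]
110 [63, 164, 222, 232, 239, 242, 241, 236, 227, 187, 112, 44, 27, 32, 28, 28, 27, 30, 30, 31, 27, 27, 29, 32, 57, 120, 183, 218, 234, 244, 248, 250, 250, 250, 251, 251, 251, 252, 252, 252, 251, 249, 240, 223, 158, 73, 31, 27, 23, 34, 99, 218, 251, 254, 255, 255, 255, 255, 254, 237, 121, 43, 36, 36, 35, 37, 39, 33, 35, 38]
140 [56, 160, 219, 232, 238, 241, 241, 236, 228, 212, 146, 49, 28, 24, 28, 28, 26, 29, 26, 29, 27, 28, 26, 36, 69, 133, 193, 225, 238, 245, 248, 249, 250, 250, 250, 251, 251, 252, 252, 252, 251, 247, 236, 199, 112, 40, 28, 22, 27, 72, 201, 250, 254, 255, 255, 255, 255, 255, 244, 144, 49, 34, 37, 39, 34, 39, 33, 36, 36, 36]
200 [31, 95, 185, 228, 237, 241, 241, 237, 232, 215, 147, 52, 26, 29, 30, 26, 25, 25, 26, 24, 31, 28, 29, 41, 95, 168, 207, 221, 235, 246, 249, 250, 249, 250, 251, 251, 251, 251, 251, 250, 246, 240, 192, 98, 46, 33, 29, 40, 127, 231, 252, 255, 255, 255, 255, 255, 254, 230, 82, 34, 36, 35, 34, 34, 35, 35, 33, 33, 37, 34]
215 [37, 80, 182, 227, 237, 240, 240, 238, 231, 214, 147, 51, 28, 27, 25, 28, 27, 29, 31, 33, 27, 29, 24, 42, 105, 175, 212, 232, 242, 248, 249, 249, 250, 250, 250, 250, 250, 250, 251, 249, 244, 232, 169, 71, 30, 26, 26, 54, 157, 216, 231, 238, 240, 241, 239, 242, 218, 115, 48, 39, 38, 39, 38, 32, 42, 41, 41, 39, 35, 39]
mid [512.2 227.8 132. ] tool shift cm [ 4.87  0.92 10.4 ]
```

>>> step_arm:
  plan:
    - [[1.5,0.3,0,0.005,0.6],[3.5,0.7,1,0.005,0.6],[4.8,0.9,3.5,0.005,0.6],[4.9,0.9,6.5,0.005,0.6],[4.9,0.9,9,0.005,0.6],[4.9,0.9,10.8,0.005,0.6],[4.9,0.9,11.5,0.005,0.5],[4.9,0.9,11.5,0.005,0.3],[4.9,0.9,11.5,0.005,0],[4.9,0.9,11.5,0.005,0],[4.9,0.9,11.5,0.005,0],[4.9,0.9,11.5,0.005,0]]
  newtons: 25

```text
time_s: 5.62
ee_pos: [512.7, 229.5, 121.5]
ee_rot: [179.9, -0.0, 80.5]
force: [0.3, -0.2, 2.2]
gripper_width: 11.6
gripper_force: 25.0
```

>>> step_arm:
  plan:
    - [[0,0,-0.7,0,0],[0,0,-2,0,0],[0,0,-3.7,0,0],[0,0,-5.5,0,0],[0,0,-8,0,0],[0,0,-10.5,0,0],[0,0,-12.3,0,0],[0,0,-13,0,0],[0,0,-13,0,0]]

```text
time_s: 6.75
ee_pos: [512.3, 229.4, 251.2]
ee_rot: [180.0, -0.0, 80.5]
force: [-0.5, -0.2, -2.4]
gripper_width: 11.6
gripper_force: 25.0
```

Run:
```python
from h import *
s=state(); print(s["ee_pos"],s["ee_rot"],s["force"],s["torque"],s["gripper_width"],s["gripper_force"],s["qpos"].round(0))
R=Ro.from_euler('xyz',s["ee_rot"],degrees=True).as_matrix()
y=np.radians(15.9); xh=np.array([np.cos(y),np.sin(y),0])
for off in(0,70):
    T=np.array([468.9,-131.4,0])+off*xh; T[2]=s["ee_pos"][2]
    print(off,T.round(1),(R.T@(T-s["ee_pos"])/10).round(2),"turn",np.radians(s["ee_rot"][2]-105.9).round(3))
```

```text
[512.33466571 229.37918911 251.23987058] [ 1.79969499e+02 -1.44575723e-02  8.04876570e+01] [-0.49965765 -0.18207335 -2.3790125 ] [-0.0634928  -0.12338041 -0.01277293] 11.560959047114505 24.999256432056427 [23. 17. 90. -0. 73. 32.]
0 [ 468.9 -131.4  251.2] [-3.63e+01  1.68e+00 -1.00e-02] turn -0.444
70 [ 536.2 -112.2  251.2] [-33.3   8.   -0. ] turn -0.444
```

>>> step_arm:
  plan:
    - [[-1.5,0.3,0,0,0],[-5,1.1,0,-0.05,0],[-9,2,0,-0.1,0],[-13,2.9,0,-0.16,0],[-17,3.8,0,-0.21,0],[-21,4.7,0,-0.27,0],[-25,5.6,0,-0.32,0],[-29,6.5,0.5,-0.38,0],[-32.5,7.3,2,-0.42,0],[-34.7,7.8,4,-0.444,0],[-35.3,8,5.5,-0.444,0],[-35.3,8,6,-0.444,0],[-35.3,8,6,-0.444,0],[-35.3,8,6,-0.444,0]]

```text
time_s: 8.5
ee_pos: [533.4, -131.3, 191.7]
ee_rot: [179.9, 0.0, 106.0]
force: [0.3, -0.8, -1.2]
gripper_width: 12.3
gripper_force: 25.0
```

Run:
```python
from h import *
s,im=shot("w4"); print(s["ee_pos"],s["ee_rot"],s["force"],s["gripper_width"])
C=cam("wrist",s); h=proj(C,[468.9,-131.4,52]); print(h)
A=stretch(im[:,100:420],2.2)
cv2.imwrite("pics/w4s.png",cv2.resize(A[60:340],None,fx=2.1,fy=2.1,interpolation=cv2.INTER_CUBIC))
```

```text
[533.3609689477123, -131.29191338574506, 191.68105370167086] [179.92840054416578, 0.03823642600869185, 105.99117014737946] [0.26517336482714743, -0.8392848512929366, -1.1883794519687445] 12.288935140077763
[235.61154865 218.35559314]
```

View pics/w4s.png

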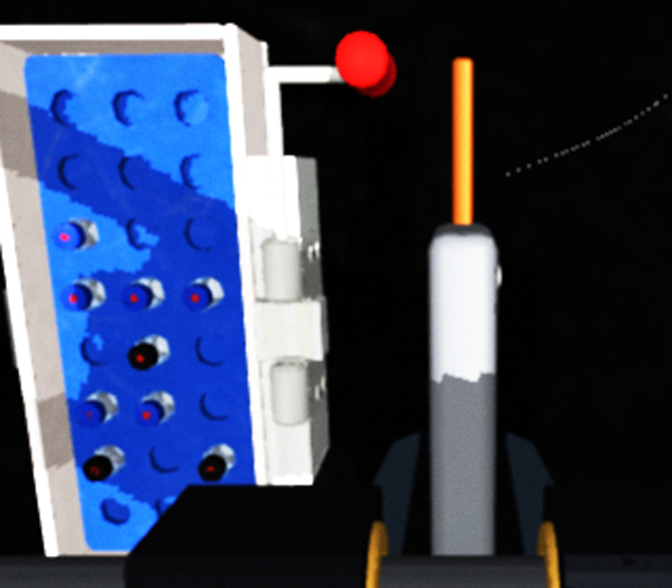

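The picture shows the tray knuckles at crop (281,271) and (292,392), with the gap open between rows 302 and 360 and no pin in it. The rail's +y end edge is at (462,237), the plate's +y end at (462,58), and the knob at (362,60). I compute the shift from this single picture.

Run:
```python
from h import *
s=json.load(open("w4.json")); C=cam("wrist",s); im=cv2.imread("pics/w4.png"); g=im.max(2).astype(int)
R=Ro.from_euler('xyz',s["ee_rot"],degrees=True).as_matrix(); e=np.array(s["ee_pos"])
f=lambda u,v:(100+u/2.1,60+v/2.1)
T=lambda P:(R.T@(P-e)).round(1)
print("plate prof",g[82:94,320].tolist(),"rail prof",im.min(2)[162:180,318].tolist())
mn=im.min(2); print("knuck prof",[ [r,int(mn[r,230:239].mean())] for r in range(170,266,1)])
for n,u,v,z in[("plateend",462,58,e[2]-13.5),("railend",462,237,e[2]+10.5),("K1top",281,240,56),("K1bot",283,302,59),("K2top",289,360,59),("K2bot",292,425,56),("mid",286,331,52),("boxA",230,25,46)]:
    print(n,T(onz(C,*f(u,v),z)))
a=onz(C,*f(281,271),59);b=onz(C,*f(292,392),59);d=a-b;print("hinge yaw",np.degrees(np.arctan2(-d[0],d[1])))
a=onz(C,*f(462,62),e[2]-13.5);b=onz(C,*f(462.5,222),e[2]-13.5);d=a-b;print("plate yaw",np.degrees(np.arctan2(-d[0],d[1])))
a=onz(C,*f(463,240),e[2]+10.5);b=onz(C,*f(463.5,540),e[2]+10.5);d=a-b;print("rail yaw",np.degrees(np.arctan2(-d[0],d[1])),T(a),T(b))
```

```text
plate prof [36, 37, 40, 40, 71, 187, 248, 254, 255, 255, 255, 255] rail prof [105, 104, 107, 105, 119, 128, 131, 128, 138, 165, 203, 228, 238, 242, 245, 247, 249, 250]
knuck prof [[170, 253], [171, 250], [172, 247], [173, 244], [174, 238], [175, 232], [176, 233], [177, 238], [178, 238], [179, 238], [180, 239], [181, 239], [182, 239], [183, 239], [184, 238], [185, 238], [186, 238], [187, 238], [188, 238], [189, 239], [190, 239], [191, 238], [192, 239], [193, 239], [194, 239], [195, 239], [196, 238], [197, 239], [198, 239], [199, 239], [200, 239], [201, 238], [202, 229], [203, 217], [204, 228], [205, 241], [206, 246], [207, 246], [208, 246], [209, 246], [210, 246], [211, 246], [212, 246], [213, 246], [214, 246], [215, 245], [216, 245], [217, 246], [218, 246], [219, 245], [220, 246], [221, 246], [222, 245], [223, 245], [224, 246], [225, 246], [226, 246], [227, 246], [228, 245], [229, 237], [230, 228], [231, 228], [232, 214], [233, 203], [234, 215], [235, 227], [236, 230], [237, 233], [238, 237], [239, 237], [240, 237], [241, 237], [242, 237], [243, 238], [244, 238], [245, 237], [246, 238], [247, 238], [248, 237], [249, 237], [250, 238], [251, 237], [252, 237], [253, 237], [254, 237], [255, 237], [256, 237], [257, 238], [258, 238], [259, 238], [260, 237], [261, 233], [262, 235], [263, 243], [264, 247], [265, 247]]
plateend [93.   0.5 13.4]
railend [ 62.3   0.4 -10.5]
K1top [ 50.4 -60.8 135.6]
K1bot [ 29.7 -60.7 132.6]
K2top [  9.4 -59.7 132.6]
K2bot [-15.3 -60.6 135.6]
mid [ 18.3 -61.7 139.6]
boxA [119.6 -75.7 145.5]
hinge yaw 17.92430885857401
plate yaw 16.092970353067606
rail yaw 16.016169627947704 [ 61.8   0.6 -10.5] [  7.9   0.6 -10.5]
```

>>> step_arm:
  plan:
    - [[0,0,-1.5,0,0],[0,0,-3,0,0],[0.7,-2,-3,0,0],[1.4,-4,-3,0,0],[2,-5.6,-3,0,0],[2,-6.2,-2.5,0,0],[2,-6.2,-1,0,0],[2,-6.2,0.6,0,0],[2,-6.2,1.6,0,0],[2,-6.2,2,0,0],[2,-6.2,2,0,0],[2,-6.2,2,0,0]]

```text
time_s: 10.05
ee_pos: [468.2, -129.9, 171.3]
ee_rot: [180.0, 0.0, 105.9]
force: [-0.4, -0.5, -1.9]
gripper_width: 11.6
gripper_force: 25.0
```

Run:
```python
from h import *
s,im=shot("w5"); s0=json.load(open("w4.json")); R=Ro.from_euler('xyz',s0["ee_rot"],degrees=True).as_matrix()
print(s["ee_pos"],s["ee_rot"],s["force"],s["torque"],"moved",(R.T@(np.array(s["ee_pos"])-s0["ee_pos"])).round(1))
im=grab_frame("side"); C=cam("side"); u,v=proj(C,[468.9,-131.4,80]).astype(int); print(u,v)
cv2.imwrite("pics/side5.png",cv2.resize(im[v-60:v+60,u-75:u+75],None,fx=5,fy=5,interpolation=cv2.INTER_CUBIC))
```

```text
[468.24917481361484, -129.86558317705382, 171.32793885417422] [179.95137221898136, 0.03447714198068975, 105.92828374218811] [-0.3806956719529938, -0.4512732231473589, -1.9375946816376923] [0.009462593424468133, -0.09974752409709699, 0.02732841635688167] moved [ 19.3 -62.2  20.3]
328 265
```

View pics/side5.png

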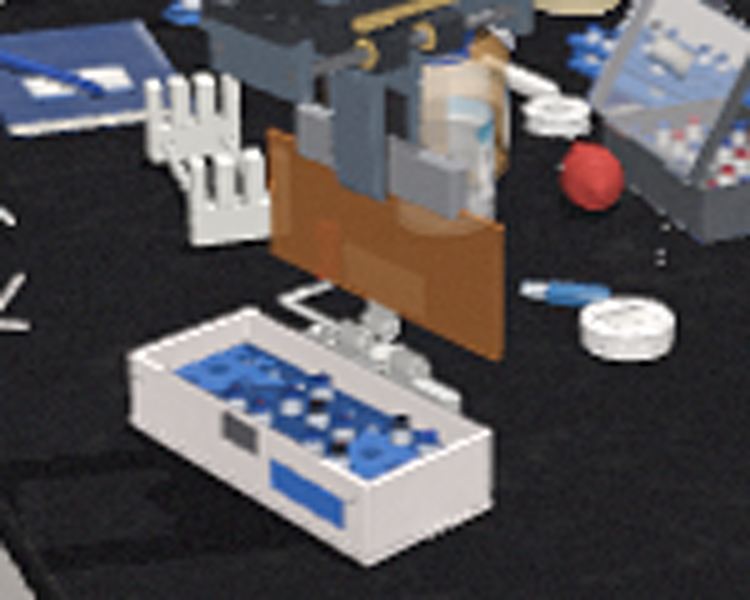

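The cover is upright above the hinge. Its knuckle at (382,318) hangs over the gap at (375,348), between the tray knuckles at (350,335) and (405,360). I descend slowly while watching the force.

>>> step_arm:
  plan:
    - [[0.05,0,0.15,0,0],[0.05,0,0.3,0,0],[0.05,0,0.45,0,0],[0.05,0,0.6,0,0],[0.05,0,0.75,0,0],[0.05,0,0.75,0,0]]

```text
time_s: 10.9
ee_pos: [467.6, -129.3, 163.3]
ee_rot: [-180.0, -0.0, 105.9]
force: [0.7, -0.3, -2.6]
gripper_width: 11.8
gripper_force: 25.0
```

>>> step_arm:
  plan:
    - [[0,0,0.12,0,0],[0,0,0.24,0,0],[0,0,0.36,0,0],[0,0,0.48,0,0],[0,0,0.6,0,0],[0,0,0.6,0,0]]

```text
time_s: 11.65
ee_pos: [467.6, -129.3, 157.3]
ee_rot: [-180.0, -0.0, 105.9]
force: [-0.6, -0.1, -1.9]
gripper_width: 11.9
gripper_force: 25.0
```

>>> step_arm:
  plan:
    - [[0,0,0.05,0,0],[0,0,0.1,0,0],[0,0,0.15,0,0],[0,0,0.15,0,0],[0,0,0.15,0,0]]

```text
time_s: 12.28
ee_pos: [467.7, -129.3, 155.9]
ee_rot: [-180.0, 0.0, 105.9]
force: [0.2, -0.3, -1.6]
gripper_width: 12.0
gripper_force: 25.0
```

Run:
```python
from h import *
for i in range(3):
    s=state(); grab_frame("wrist"); print(s["ee_pos"].round(2),s["force"].round(2),s["torque"].round(3))
```

```text
[ 467.69 -129.27  155.93] [ 0.25 -0.33 -1.61] [-0.008 -0.092 -0.015]
[ 467.7  -129.3   155.97] [-0.26  0.16 -1.98] [ 0.051 -0.125 -0.031]
[ 467.7  -129.29  155.96] [ 0.13  0.41 -2.61] [-0.092 -0.095 -0.024]
```

>>> step_arm:
  plan:
    - [[0,0,0.05,0,0],[0,0,0.05,0,0],[0,0,0.1,0,0],[0,0,0.1,0,0],[0,0,0.1,0,0]]

```text
time_s: 13.05
ee_pos: [468.0, -129.3, 155.2]
ee_rot: [179.9, 0.0, 105.9]
force: [0.9, 1.5, -0.6]
gripper_width: 11.6
gripper_force: 25.0
```

Run:
```python
from h import *
for i in range(3):
    s=state(); grab_frame("wrist"); print(s["ee_pos"].round(2),s["force"].round(2),s["torque"].round(3))
```

```text
[ 468.04 -129.29  155.15] [ 0.92  1.47 -0.59] [ 0.089 -0.395  0.072]
[ 468.05 -129.31  155.14] [ 1.19  0.14 -0.56] [ 0.136 -0.416 -0.004]
[ 468.05 -129.31  155.14] [ 0.55 -0.59 -0.57] [ 0.172 -0.409  0.067]
```

Light contact on the −x pad of the V. I shift 0.5 mm towards +x (tool +y) and settle.

>>> step_arm:
  plan:
    - [[0,0.03,0,0,0],[0,0.06,0.03,0,0],[0,0.06,0.06,0,0],[0,0.06,0.06,0,0],[0,0.06,0.06,0,0]]

```text
time_s: 13.82
ee_pos: [468.2, -129.2, 155.0]
ee_rot: [180.0, 0.0, 105.9]
force: [-0.4, 1.1, 5.7]
gripper_width: 11.8
gripper_force: 25.0
```

Run:
```python
from h import *
for i in range(3):
    s=state(); grab_frame("wrist"); print(s["ee_pos"].round(2),s["force"].round(2),s["torque"].round(3))
```

```text
[ 468.23 -129.24  155.04] [-0.36  1.05  5.73] [0.081 0.021 0.042]
[ 468.24 -129.26  155.08] [-0.7   0.89  6.2 ] [ 0.128  0.052 -0.015]
[ 468.27 -129.25  155.07] [-0.2  -0.26  6.98] [ 0.092  0.036 -0.003]
```

Both pads are now loaded evenly (about 8 N, no side moment), so the knuckle is bedded at TCP 155.1. I ease the push slightly and check.

>>> step_arm:
  plan:
    - [[0,0,-0.03,0,0],[0,0,-0.03,0,0],[0,0,-0.03,0,0],[0,0,-0.03,0,0]]

```text
time_s: 14.48
ee_pos: [468.3, -129.3, 155.1]
ee_rot: [180.0, 0.0, 105.9]
force: [-0.6, -0.5, 5.4]
gripper_width: 11.9
gripper_force: 25.0
```

Run:
```python
from h import *
for i in range(2):
    s=state(); im=grab_frame("side"); print(s["ee_pos"].round(2),s["ee_rot"].round(2),s["force"].round(2),s["torque"].round(3),s["gripper_width"],s["time_s"])
u,v=328,265
cv2.imwrite("pics/side6.png",cv2.resize(im[v-60:v+60,u-75:u+75],None,fx=5,fy=5,interpolation=cv2.INTER_CUBIC))
```

```text
[ 468.26 -129.26  155.06] [1.8000e+02 3.0000e-02 1.0593e+02] [-0.58 -0.52  5.37] [0.121 0.063 0.004] 11.865074710112594 14.475
[ 468.28 -129.25  155.09] [1.7999e+02 3.0000e-02 1.0594e+02] [-0.76 -0.24  5.7 ] [0.046 0.052 0.003] 12.003869963444469 14.525
```

View pics/side6.png

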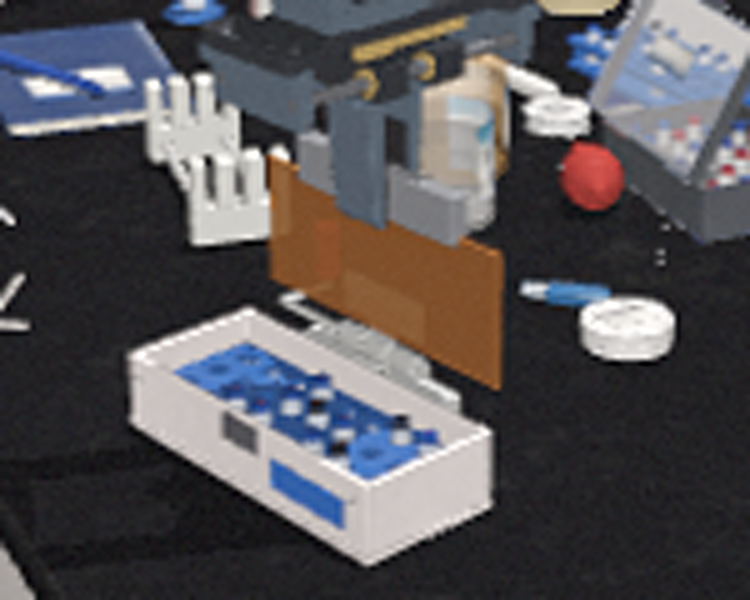

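The cover stands upright with its knuckle down in line with the tray's knuckles, around (370,345), still held, with a light bedding load of about 7 N and no side moment. I hand in now.

```bash
python3 -c "
from workcell import *
print(job_done())"
```

```text
the job is handed in; nothing more can be done
None
```

I handed the job in at about 14.5 s with the cover held upright and its knuckle bedded in the saddle under roughly 7 N; the hinge pin was already clear of the gap (drawn out about 45 mm), so I left the knob alone, and hole alignment was checked by measurement and a side picture only.

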